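Zero the field scale and load the sample case

TASK

First zero the scale: turn its tare knob until the red pointer stands on the green zero mark, and let go. Then lift the lid off the steel tin by its knob and set it aside, knob up, flat on the bare table; take the blue sample case out and stand it on the green mat so that you can take it again by its two long sides, and set it on the scale's platform between the two yellow guards, standing flat. Set the lid and the case down without dropping them, leave the scale at zero and leave the bottle, jar and tip box where they are.

Things in the scene. Friction and masses are not known exactly. Their poses are not given: they have to be found in the camera images.
- tare_knob (a joint): angle of the tare knob on the scale, rad: 0 when the red pointer stands on the green zero mark, positive when the pointer has turned counterclockwise of it (seen from above); it starts 0.5 to 1.4 off, has stops at -0.8 and 3.0 and stays where it is left
- tare_grip (a point): point on the (vertical) axis of the tare knob, at mid-height of its black bar grip. The bar is 62 mm long, 16 mm wide and 32 mm high (its top 14 mm above this point, its foot on a round disc of 68 mm diameter, 18 mm below it). The point turns with the knob: the bar lies along its x axis, the red pointer points along its -x
- scale: grey bench scale, fixed, 170 x 310 x 65 mm; origin under its centre. At y = +75 mm lies the white dial with the tare knob on it; the green zero mark lies on the dial's -x side. At y = -80 mm is the steel platform
- pan (a point): centre of the top face of the scale's steel platform (100 mm in x, 110 mm in y, 71 mm above the table), axes as the scale's. Two upright yellow guards stand on it at y = -38 and +38 mm: 64 mm long in x, 4 mm thick, 50 mm high above the platform, 72 mm free between them, open on the two x sides. The case goes between them with its 62 mm length along y
- tin: steel sample tin, open on top, fixed, outside 148 x 62 x 66 mm (x, y, z), walls and floor 4 mm; origin under its centre
- lid: loose steel lid on the tin: a plate 158 x 72 mm, 5 mm thick, whose underside has a plug 132 x 46 x 8 mm that sits loosely in the tin's mouth; a black knob 28 mm across stands in the middle, 13 to 45 mm above the origin (its thick part from 25 mm). Origin: centre of the plug's underside
- case: blue sample case with a white band and a paper label on top, a closed box 62 x 42 x 45 mm (x, y, z), about 0.25 kg; origin: centre of its underside. It stands on the tin's floor with its length along the tin's length; there only its two short ends leave room for fingers, while on the platform only its long sides do
- mat: green mat, fixed, 130 x 130 x 6 mm; origin: centre of its underside
- bottle: amber bottle with black cap, 64 mm across, 150 mm high, upright, leave alone; origin: centre of its underside
- jar: white jar, 56 mm across, 75 mm high, leave alone; origin: centre of its underside
- tipbox: white and orange pipette tip box, 60 x 90 x 55 mm, leave alone; origin: centre of its underside
There are look-alikes about, which are no part of the job. Leave any pink look-alike of the lid alone.

How it is judged:
By the outcome, as a careful person would: the job done as asked, in the order asked, and still so for the second after the job is handed in, with the robot touching nothing.
It also fails if it takes over 72 s, if anything falls off the work surface, if the arm or the gripper's body presses on something with over 40 N, if the wrist force passes 120 N, or if a joint passes its speed limit or range.

ROBOT

A 6-joint arm with a two-finger parallel gripper is mounted at the origin on the work surface. World frame = base frame: x ahead of the robot, y to its left, z up, the work surface at z = 0. Lengths are in m, angles in degrees, forces in N, time in s.
With the tool pointing down it reaches from about 0.25 to 0.725 m from the base axis. Payload 4 kg.
Tool frame: the origin (TCP) lies at the very end of the fingers, on their centre line; the grasp point (between the pads) lies 19 mm behind it; z points along the fingers, y is the line along which they close (so a half turn about z gives the same grasp; the last joint's range is limited). The gripper opens to 85 mm and grips with 20 to 120 N. Pads are 22 mm wide; open, the fingers measure 114 mm over their backs; the gripper's body (76 mm by 85 mm) begins 54 mm behind the grasp point. The pads swing forward as they close: fully open they stand 13 mm farther back than shut.
Start: joints at [-63.14, 13.785, 0.286, 76.501, 0, 90], TCP at [0.226, -0.446, 0.231] pointing down, gripper open.
Joint ranges: [-155.79, 155.79], [-60.16, 107.12], [-62.33, 73.08], [-114, 123.19], [-81.49, 82.49], [-180, 180]. Speed limits (degrees/s): [159.86, 159.86, 180, 180, 180, 180].

INTERFACE

Orientations are given as [roll, pitch, yaw] about the fixed x, y, z axes, in that order (R = Rz(yaw) Ry(pitch) Rx(roll)).
In Python, from station import manip gives the robot as it stands. The module is installed in compiled form; this text tells all that it offers.
- The arm moves only by the tool arm_command, never from a script. Its argument "series" is a list of rows, each an object with "grip": the finger opening in mm, from 0 to 85.4; "xyz": the shift along the tool's x, y, z in mm, a list of three; "rot": the turn, a rotation vector about the tool's x, y, z in degrees, a list of three. In form: [{"grip": grip, "xyz": [dx, dy, dz], "rot": [ax, ay, az]}, ...]. A call has exactly 5 rows; each row shifts and turns the commanded pose from where the row before left it, along the tool's axes as they then stand; what a row does not reach is not made up. A row lasts 1/10 s, in which the tool goes at most 50 mm and 8.59 degrees, less where a joint would pass 70% of its speed; a pose out of reach is approached as far as the arm can. A call is refused whole if a number of a shift passes 50 or a number of a turn 8.59, either way. A call with a gripper value outside its range is refused whole. The fingers move at their own pace and stop on an object; the grip force is fixed at half the most. Time passes only in rows, so rows that do not move let the fingers close, or fill a call up. It gives the time, the measured TCP pose, the force, the opening and the grip force at its end, in the units of the state.
- manip.state(): the state, without advancing time (a new reading comes with each control period).
- manip.capture(name): name is "scene" or "top"; returns (picture, depth): 420x560x3 uint8, red, green, blue; 420x560 float32, m along the optical axis (not along the pixel's ray), 0 where there is no reading.
- manip.camera_params(name): a dict with "fx", "fy", "cx", "cy" (pixels), "xyz" and "orientation" of the camera in the world. Camera axes: x right, y up, looking along -z (the intrinsics and any distortion apply to the point x, -y, -z); pixel columns grow to the right and rows downward; lengths in m; the calibration is good to about 2 mm. A picture is of the moment at which its call begins. camera_params takes no time and is no camera call.
- manip.job_done(): hands the job in; it is judged then, once.
The state is a dict: "t": time; "joints": joint angles; "joint_velocities": joint speeds; "tau": joint torques, N m; "ee_pos": TCP position; "tool_rot": TCP orientation; "ft_force": force on the tool from outside, world axes, zero at the start; "wrist_torque": the same for the moment, N m; "grip_width": opening from 0.0 (shut) to 1.0 (fully open); "gripper_force": force on a finger pad.
Only numpy, scipy, OpenCV 4.12 (cv2) and the standard library are available. Lean on these libraries where they do the work, as an engineer would, in place of code of your own. Each camera call takes 0.05 s, during which the arm holds its last target. There are 200 camera calls.

## Working session

There is one attempt and no reset: what is moved stays moved. The work goes in short steps, Python scripts to look and compute and a tool call to move; the robot and the scene stay as the last step left them, time stands still between calls to the robot, and variables do not carry over. Pictures are saved under pics/ and viewed, at most 10 in all, crops included, and the job is handed in when it is done.

Besides the shell and the picture viewer there is one more tool, called after "Request:" as name([rows], argument=value, ...), one row to a line, values as JSON. arm_command: Moves the arm, as the interface text tells. Its arguments: {"type":"object","properties":{"series":{"type":"array"}},"required":["series"]}

```bash
mkdir -p pics
python3 - <<'E'
from station import manip
import numpy as np,cv2
print(manip.state())
for n in("scene","top"):
    p,d=manip.capture(n); np.savez(f"{n}0.npz",p=p,d=d)
    print(n,manip.camera_params(n))
    cv2.imwrite(f"pics/{n}0.png",p[:,:,::-1])
E
```

```text
{'t': 0.0, 'joints': array([-6.31391400e+01,  1.38329936e+01,  2.12930889e-01,  7.65002245e+01,
       -8.74971016e-04,  9.00001779e+01]), 'joint_velocities': array([-0.0253111 , -0.00447848, -0.06475428,  0.04824957, -0.00528261,
       -0.05644618]), 'tau': array([-8.82948480e-04, -3.72315109e+01,  2.52409726e+01,  1.71263935e-02,
       -7.78697631e-05, -3.48565848e-06]), 'ee_pos': array([ 0.22562449, -0.44549441,  0.2304008 ]), 'tool_rot': array([-1.79879713e+02,  8.75342627e-04,  2.68606839e+01]), 'ft_force': array([-0.55910818,  0.80097912, -0.21405864]), 'wrist_torque': array([-0.00565915, -0.0030204 , -0.02867186]), 'gripper_force': 0.0, 'grip_width': 0.9969539125008263}
scene {'fx': 456.50489723951614, 'fy': 456.50489723951614, 'cx': 278.1517431211933, 'cy': 208.26686775232142, 'xyz': array([1.30602186, 0.45789684, 1.10360716]), 'orientation': array([ 42.65064255,   0.61423069, 128.18427235])}
top {'fx': 512.6471689377458, 'fy': 512.6471689377458, 'cx': 281.6608199186796, 'cy': 203.8688372148061, 'xyz': array([ 0.38952449, -0.13101031,  1.53576781]), 'orientation': array([  8.29094583,  -0.19732329, -90.62347597])}
```

View pics/top0.png

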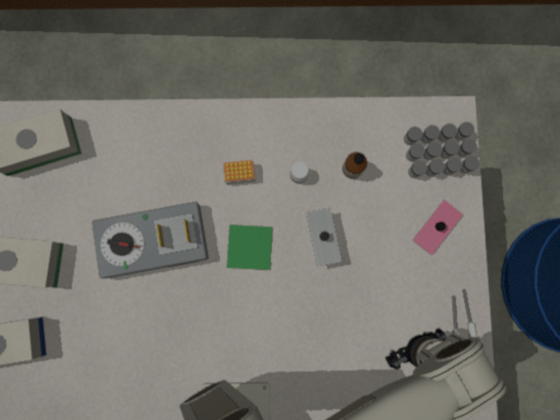

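View pics/scene0.png

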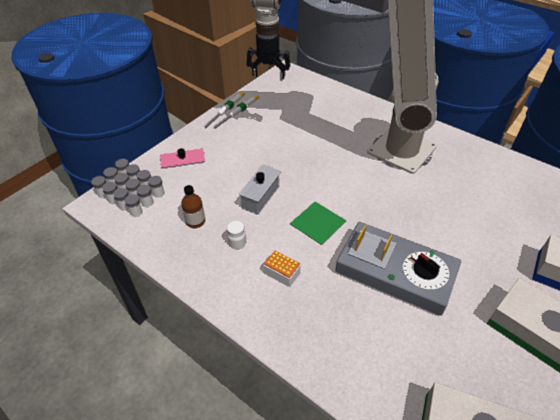

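The top view (image up = +x, right = −y) shows the knob at (122,243) with its red pointer at about (137,246). The zero mark is at (126,265), the platform at (177,235), the mat at (250,247) and the lidded tin at (325,237). The pink look-alike is at (438,227), well away from the tin.

```bash
cat > h.py <<'E'
import numpy as np,cv2
from scipy.spatial.transform import Rotation as R
from station import manip
def cam(n):
    c=manip.camera_params(n); return c,R.from_euler('xyz',c['orientation'],degrees=True).as_matrix()
def plane(n,uv,z):
    c,M=cam(n); uv=np.atleast_2d(np.asarray(uv,float))
    d=np.c_[(uv[:,0]-c['cx'])/c['fx'],-(uv[:,1]-c['cy'])/c['fy'],-np.ones(len(uv))]@M.T
    return c['xyz']+d*((z-c['xyz'][2])/d[:,2])[:,None]
def cloud(n,D):
    c,M=cam(n); v,u=np.mgrid[:D.shape[0],:D.shape[1]]
    P=np.stack([(u-c['cx'])/c['fx']*D,-(v-c['cy'])/c['fy']*D,-D],-1)
    return P@M.T+c['xyz']
def blobs(mask,amin=8):
    n,l,s,c=cv2.connectedComponentsWithStats(mask.astype(np.uint8))
    return [(l==i,c[i],s[i]) for i in range(1,n) if s[i,4]>=amin]
def rect(n,mask,z):
    v,u=np.nonzero(mask); P=plane(n,np.c_[u,v],z)[:,:2]
    return cv2.minAreaRect((P*1000).astype(np.float32))
E
python3 - <<'E'
from h import *
for n in("top","scene"):
    f=np.load(f"{n}0.npz");p=f['p'];D=f['d'];P=cloud(n,D)
    H=cv2.cvtColor(p,cv2.COLOR_RGB2HSV);h,s,v=[H[...,i].astype(int) for i in range(3)]
    W=(P[...,0]>.15)&(P[...,0]<.8)&(abs(P[...,1])<.6)&(D>0)
    cl={'green':(h>45)&(h<80)&(s>100)&(v>50),'red':((h<6)|(h>172))&(s>140)&(v>60),'yellow':(h>15)&(h<32)&(s>120)&(v>80),'black':(v<40),'pink':(h>160)&(s>60)&(v>150)}
    for k,m in cl.items():
        for b,c,st in blobs(m&W):
            z=np.median(P[...,2][b]); print(n,k,c.round(1),st[4],'z',z.round(3),'med',np.median(P[b],0).round(3),plane(n,c,z)[0].round(3),'rect',[np.round(x) for x in rect(n,b,z)])
    if n=='top':
        # upward surfaces
        for nm,lo,hi,x in(("tinlid",.05,.09,(-.26,-.05)),("scale",.05,.085,(.15,.6))):
            m=W&(P[...,2]>lo)&(P[...,2]<hi)&(P[...,1]>x[0])&(P[...,1]<x[1])
            for b,c,st in blobs(m,200):
                z=np.median(P[...,2][b]);print(nm,c.round(1),st[4],z.round(4),rect(n,b,z))
    q=p[190:290,80:350] if n=='top' else p[150:320,220:480]
    cv2.imwrite(f"pics/c_{n}.png",cv2.resize(q,None,fx=2.95,fy=2.95,interpolation=2)[:,:,::-1])
E
```

```text
top green [249.4 246.9] 1731 z 0.006 med [ 0.484 -0.04   0.006] [ 0.484 -0.041  0.006] rect [array([484., -41.]), array([125., 123.]), np.float64(87.0)]
top green [125.  265.8] 12 z 0.069 med [0.43  0.308 0.069] [0.43  0.308 0.069] rect [array([431., 308.]), array([14.,  6.]), np.float64(2.0)]
top red [123.1 243.7] 14 z 0.111 med [0.489 0.303 0.111] [0.49  0.303 0.111] rect [array([490., 303.]), array([22.,  5.]), np.float64(80.0)]
top yellow [238.3 169.9] 330 z 0.052 med [ 0.708 -0.012  0.052] [ 0.708 -0.012  0.052] rect [array([708., -11.]), array([50., 75.]), np.float64(6.0)]
top yellow [185.8 229.7] 33 z 0.118 med [0.528 0.128 0.118] [0.527 0.128 0.118] rect [array([526., 128.]), array([57.,  4.]), np.float64(10.0)]
top yellow [158.7 235. ] 34 z 0.119 med [0.514 0.203 0.119] [0.513 0.203 0.119] rect [array([512., 203.]), array([57.,  4.]), np.float64(10.0)]
top black [358.9 158.4] 76 z 0.149 med [ 0.717 -0.353  0.149] [ 0.717 -0.353  0.149] rect [array([ 716., -354.]), array([22., 26.]), np.float64(88.0)]
top black [437.8 226. ] 22 z 0.043 med [ 0.537 -0.595  0.043] [ 0.537 -0.59
[... 3618 characters left out ...]
 0.038] [ 0.544 -0.594  0.038] rect [array([ 544., -595.]), array([39., 17.]), np.float64(55.0)]
scene black [259.9 177.3] 64 z 0.1 med [ 0.515 -0.252  0.1  ] [ 0.516 -0.251  0.1  ] rect [array([ 518., -251.]), array([42., 22.]), np.float64(39.0)]
scene black [188.4 190. ] 64 z 0.148 med [ 0.725 -0.351  0.148] [ 0.725 -0.35   0.148] rect [array([ 725., -350.]), array([36., 21.]), np.float64(46.0)]
scene black [425.7 268.1] 404 z 0.082 med [0.505 0.321 0.082] [0.502 0.319 0.082] rect [array([502., 319.]), array([66., 63.]), np.float64(3.0)]
scene pink [192.5 157.4] 260 z 0.013 med [ 0.513 -0.576  0.013] [ 0.516 -0.574  0.013] rect [array([ 523., -590.]), array([ 72., 114.]), np.float64(52.0)]
```

View pics/c_top.png

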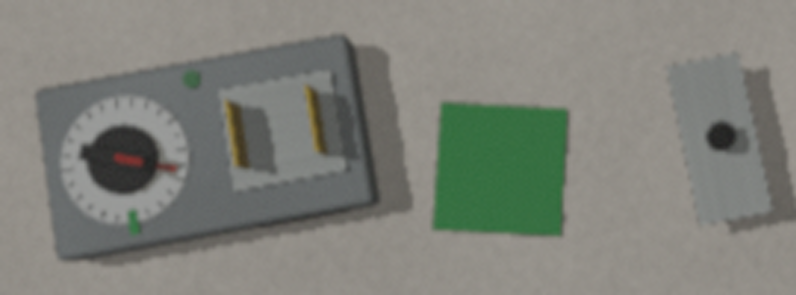

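The crop shows the red pointer at crop (170,167), bar tail (85,152) and zero mark (133,222), so the knob is about 70° counterclockwise of zero. The guards, mat and lid knob are all clear.

Run:
```python
from h import *
for n in("top","scene"):
    f=np.load(f"{n}0.npz");p=f['p'];D=f['d'];P=cloud(n,D);X,Y,Z=[P[...,i] for i in range(3)]
    def R_(nm,m,z=None,big=300):
        for b,c,s in blobs(m,big):
            Q=(P[b][:,:2]*1000).astype(np.float32); r=cv2.minAreaRect(Q); print(n,nm,np.round(r[0],1),np.round(r[1],1),round(r[2],1),s[4],'z',np.median(Z[b]).round(4))
    R_('scale',(Z>.058)&(Z<.13)&(X>.38)&(X<.65)&(Y>.05)&(Y<.42))
    R_('platf',(Z>.068)&(Z<.08)&(X>.42)&(X<.62)&(Y>.08)&(Y<.24),big=60)
    R_('lid',(Z>.062)&(Z<.12)&(X>.4)&(X<.62)&(Y>-.33)&(Y<-.2))
    R_('lknob',(Z>.098)&(Z<.12)&(X>.4)&(X<.62)&(Y>-.33)&(Y<-.2),big=10)
    R_('tare top',(Z>.105)&(Z<.13)&(X>.45)&(X<.54)&(Y>.26)&(Y<.36),big=10)
    R_('tare disc',(Z>.075)&(Z<.13)&(X>.45)&(X<.54)&(Y>.26)&(Y<.36),big=10)
    H=cv2.cvtColor(p,cv2.COLOR_RGB2HSV);h,s,v=[H[...,i].astype(int) for i in range(3)]
    R_('dial',(v>110)&(s<40)&(Z>.06)&(Z<.08)&(X>.42)&(X<.57)&(Y>.25)&(Y<.4),big=50)
    m=((h<8)|(h>170))&(s>90)&(Z>.06)&(X>.42)&(X<.57)&(Y>.22)&(Y<.4)
    R_('redall',m,big=3)
    a=plane(n,[[0,0]],0)
```

```text
top scale [506.6 245.7] [171.7 310.5] 9.8 6258 z 0.0668
top platf [522.4 164.5] [113.2 134.5] 10.7 981 z 0.0716
top lid [ 509.  -256.3] [158.4  72.5] 10.8 1384 z 0.0707
top lknob [ 507.5 -257. ] [25.2 25.9] 87.8 70 z 0.1025
top tare top [493.9 320. ] [62.5 15.8] 79.2 117 z 0.1098
top tare disc [492.9 320.7] [66.5 68. ] 41.4 438 z 0.0813
top dial [499.4 322.4] [138.6 130.4] 8.0 1147 z 0.0667
top redall [489.9 303.2] [28.   9.5] 79.9 35 z 0.1111
top redall [484.3 279.7] [16.4  3.4] 88.6 8 z 0.0727
scene scale [508.3 245.8] [174.4 309.1] 9.9 5509 z 0.0658
scene platf [519.6 166.6] [108.1 113.7] 9.9 866 z 0.0707
scene lid [ 510.2 -256.3] [162.8  76.1] 10.2 777 z 0.0709
scene lknob [ 508.7 -255.1] [28.9 26.2] 5.9 47 z 0.1024
scene tare top [496.4 319.9] [61.5 19. ] 80.0 115 z 0.1084
scene tare disc [499.  320.9] [64.5 62.6] 47.1 439 z 0.0883
scene dial [495. 325.] [149.8 149.8] 0.0 1879 z 0.0652
scene redall [492.3 303.9] [26.1 12.3] 67.1 32 z 0.109
scene redall [487.5 278.9] [20.8  7.3] 70.4 13 z 0.0718
```

Request:
arm_command([
  {"grip":85,"xyz":[0,0,0],"rot":[0,0,-5]},
  {"grip":85,"xyz":[40,0,0],"rot":[0,0,0]},
  {"grip":85,"xyz":[40,0,0],"rot":[0,0,0]},
  {"grip":85,"xyz":[0,-40,0],"rot":[0,0,0]},
  {"grip":85,"xyz":[0,-40,0],"rot":[0,0,0]},
])

```text
t: 0.6
ee_pos: [0.252, -0.3345, 0.23]
tool_rot: [-179.9, 0.0, 32.0]
ft_force: [-0.1, -0.8, 1.2]
grip_width: 0.995
gripper_force: 0.0
```

```bash
python3 -c "
from h import *
s=manip.state();print(s['t'],s['joints'].round(1),s['ee_pos'].round(4),s['tool_rot'].round(2))"
```

```text
0.6 [-53.    4.7 -10.8  74.6  -0.   95. ] [ 0.252  -0.3345  0.23  ] [-1.7985e+02  2.0000e-02  3.1990e+01]
```

Request:
arm_command([
  {"grip":60,"xyz":[36.8,-28.4,0],"rot":[0,0,0]},
  {"grip":60,"xyz":[36.8,-28.4,0],"rot":[0,0,0]},
  {"grip":60,"xyz":[36.8,-28.4,0],"rot":[0,0,0]},
  {"grip":60,"xyz":[36.8,-28.4,0],"rot":[0,0,0]},
  {"grip":60,"xyz":[36.8,-28.4,0],"rot":[0,0,0]},
])

```text
t: 1.1
ee_pos: [0.3329, -0.1164, 0.2312]
tool_rot: [180.0, -0.0, 31.8]
ft_force: [1.5, 0.0, -0.3]
grip_width: 0.7
gripper_force: 0.0
```

Request:
arm_command([
  {"grip":60,"xyz":[36.8,-28.4,0],"rot":[0,0,0]},
  {"grip":60,"xyz":[36.8,-28.4,0],"rot":[0,0,0]},
  {"grip":60,"xyz":[36.8,-28.4,0],"rot":[0,0,0]},
  {"grip":60,"xyz":[36.8,-28.4,0],"rot":[0,0,0]},
  {"grip":60,"xyz":[36.8,-28.4,0],"rot":[0,0,0]},
])

```text
t: 1.6
ee_pos: [0.4143, 0.1015, 0.2311]
tool_rot: [180.0, 0.0, 31.9]
ft_force: [1.1, -0.5, -0.2]
grip_width: 0.706
gripper_force: 0.0
```

Request:
arm_command([
  {"grip":60,"xyz":[36.8,-28.4,0],"rot":[0,0,0]},
  {"grip":60,"xyz":[36.8,-28.4,0],"rot":[0,0,0]},
  {"grip":60,"xyz":[36.8,-28.4,0],"rot":[0,0,0]},
  {"grip":60,"xyz":[36.8,-28.4,0],"rot":[0,0,0]},
  {"grip":60,"xyz":[36.8,-28.4,0],"rot":[0,0,0]},
])

```text
t: 2.1
ee_pos: [0.4975, 0.3162, 0.2306]
tool_rot: [-179.8, 0.1, 32.3]
ft_force: [-0.0, 0.3, 0.7]
grip_width: 0.701
gripper_force: 0.0
```

Request:
arm_command([
  {"grip":60,"xyz":[0,0,5],"rot":[0,0,8.5]},
  {"grip":60,"xyz":[0,0,5],"rot":[0,0,8.5]},
  {"grip":60,"xyz":[0,0,5],"rot":[0,0,8.5]},
  {"grip":60,"xyz":[0,0,5],"rot":[0,0,8.5]},
  {"grip":60,"xyz":[0,0,5],"rot":[0,0,8.5]},
])

```text
t: 2.6
ee_pos: [0.5565, 0.1282, 0.2057]
tool_rot: [-171.1, 3.1, 8.3]
ft_force: [0.5, 0.3, -0.9]
grip_width: 0.703
gripper_force: 0.0
```

Request:
arm_command([
  {"grip":60,"xyz":[0,0,5],"rot":[0,0,8.5]},
  {"grip":60,"xyz":[0,0,5],"rot":[0,0,8.5]},
  {"grip":60,"xyz":[0,0,5],"rot":[0,0,8.5]},
  {"grip":60,"xyz":[0,0,5],"rot":[0,0,8.5]},
  {"grip":60,"xyz":[0,0,5],"rot":[0,0,8.5]},
])

```text
t: 3.1
ee_pos: [0.5338, -0.0598, 0.1823]
tool_rot: [-164.8, 11.7, -14.8]
ft_force: [0.1, -0.5, -0.5]
grip_width: 0.701
gripper_force: 0.0
```

Request:
arm_command([
  {"grip":60,"xyz":[0,0,5],"rot":[0,0,8.5]},
  {"grip":60,"xyz":[0,0,5],"rot":[0,0,8.5]},
  {"grip":60,"xyz":[0,0,5],"rot":[0,0,8.5]},
  {"grip":60,"xyz":[0,0,5],"rot":[0,0,8.5]},
  {"grip":60,"xyz":[0,0,5],"rot":[0,0,5]},
])

```text
t: 3.6
ee_pos: [0.4475, -0.2084, 0.1602]
tool_rot: [-162.7, 22.4, -35.5]
ft_force: [0.4, 0.2, 0.4]
grip_width: 0.703
gripper_force: 0.0
```

```bash
cat >> h.py <<'E'
def go(x,y,z,yaw):
    s=manip.state(); M=R.from_euler('xyz',s['tool_rot'],degrees=True).as_matrix()
    d=(M.T@(np.array([x,y,z])-s['ee_pos']))*1000
    T=R.from_euler('xyz',[180,0,yaw],degrees=True).as_matrix()
    print('t',s['t'],'pos',s['ee_pos'].round(4),'rpy',s['tool_rot'].round(2),'j',s['joints'].round(0),'w',round(s['grip_width']*85.4,1),'F',s['ft_force'].round(1),s['gripper_force'])
    print('goal',(x,y,z,yaw),'shift',d.round(1),'rot',np.degrees(R.from_matrix(M.T@T).as_rotvec()).round(2))
E
python3 -c "
from h import *
go(.4941,.3196,.084,-100.5)"
```

```text
t 3.6 pos [ 0.4475 -0.2084  0.1602] rpy [-162.65   22.41  -35.46] j [-36.  33.  12.  91.  17. 180.] w 60.0 F [0.4 0.2 0.4] 0.0
goal (0.4941, 0.3196, 0.084, -100.5) shift [-219.1 -384.8  301.2] rot [-2.61 29.32 60.29]
```

The last joint hit its range limit, so I was turning the wrong way. I'll straighten the tool and go round the other way.

```bash
python3 -c "
from h import *
go(.4475,-.2084,.24,0)"
```

```text
t 3.6 pos [ 0.4475 -0.2084  0.1602] rpy [-162.65   22.41  -35.46] j [-36.  33.  12.  91.  17. 180.] w 60.0 F [0.4 0.2 0.4] 0.0
goal (0.4475, -0.2084, 0.24, 0) shift [-30.4 -22.  -70.4] rot [-23.52  16.27 -38.13]
```

Request:
arm_command([
  {"grip":60,"xyz":[-15.2,-11,-35.2],"rot":[0,0,0]},
  {"grip":60,"xyz":[-15.2,-11,-35.2],"rot":[0,0,0]},
  {"grip":60,"xyz":[0,0,0],"rot":[-3.92,2.71,-6.36]},
  {"grip":60,"xyz":[0,0,0],"rot":[-3.92,2.71,-6.36]},
  {"grip":60,"xyz":[0,0,0],"rot":[-3.92,2.71,-6.36]},
])

```text
t: 4.1
ee_pos: [0.4493, -0.2064, 0.2408]
tool_rot: [-169.8, 9.6, -17.7]
ft_force: [-0.0, 0.7, -0.1]
grip_width: 0.7
gripper_force: 0.0
```

Request:
arm_command([
  {"grip":60,"xyz":[0,0,0],"rot":[-3.92,2.71,-6.36]},
  {"grip":60,"xyz":[0,0,0],"rot":[-3.92,2.71,-6.36]},
  {"grip":60,"xyz":[0,0,0],"rot":[-3.92,2.71,-6.36]},
  {"grip":60,"xyz":[0,0,0],"rot":[0,0,0]},
  {"grip":60,"xyz":[0,0,0],"rot":[0,0,0]},
])

```text
t: 4.6
ee_pos: [0.4487, -0.2055, 0.2412]
tool_rot: [-180.0, -0.1, 0.3]
ft_force: [0.1, 0.4, 0.4]
grip_width: 0.7
gripper_force: 0.0
```

```bash
python3 -c "
from h import *
go(.4941,.3196,.23,0)"
```

```text
t 4.6 pos [ 0.4487 -0.2055  0.2412] rpy [-1.7999e+02 -1.1000e-01  2.6000e-01] j [-25.  13.   0.  78.   0. 155.] w 59.8 F [0.1 0.4 0.4] 0.0
goal (0.4941, 0.3196, 0.23, 0) shift [  47.7 -524.9   11.3] rot [-0.01 -0.11  0.26]
```

Request:
arm_command([
  {"grip":60,"xyz":[0,0,0],"rot":[0,0,-8.5]},
  {"grip":60,"xyz":[0,0,0],"rot":[0,0,-8.5]},
  {"grip":60,"xyz":[0,0,0],"rot":[0,0,-8.5]},
  {"grip":60,"xyz":[0,0,0],"rot":[0,0,-8.5]},
  {"grip":60,"xyz":[0,0,0],"rot":[0,0,-8.5]},
])

```text
t: 5.1
ee_pos: [0.4493, -0.2068, 0.2404]
tool_rot: [180.0, -0.1, 43.0]
ft_force: [0.3, -0.2, 0.2]
grip_width: 0.701
gripper_force: 0.0
```

Request:
arm_command([
  {"grip":60,"xyz":[0,0,0],"rot":[0,0,-8.5]},
  {"grip":60,"xyz":[0,0,0],"rot":[0,0,-8.5]},
  {"grip":60,"xyz":[0,0,0],"rot":[0,0,-8.5]},
  {"grip":60,"xyz":[0,0,0],"rot":[0,0,-8.5]},
  {"grip":60,"xyz":[0,0,0],"rot":[0,0,-8.5]},
])

```text
t: 5.6
ee_pos: [0.4494, -0.2068, 0.2404]
tool_rot: [180.0, -0.0, 85.5]
ft_force: [0.2, -0.6, 0.1]
grip_width: 0.7
gripper_force: 0.0
```

Request:
arm_command([
  {"grip":60,"xyz":[0,0,0],"rot":[0,0,-8.5]},
  {"grip":60,"xyz":[0,0,0],"rot":[0,0,-8.5]},
  {"grip":60,"xyz":[0,0,0],"rot":[0,0,-8.5]},
  {"grip":60,"xyz":[0,0,0],"rot":[0,0,-8.5]},
  {"grip":60,"xyz":[0,0,0],"rot":[0,0,-8.5]},
])

```text
t: 6.1
ee_pos: [0.4493, -0.2068, 0.2403]
tool_rot: [179.9, -0.0, 128.0]
ft_force: [-0.6, 0.3, -0.5]
grip_width: 0.705
gripper_force: 0.0
```

Request:
arm_command([
  {"grip":60,"xyz":[0,0,0],"rot":[0,0,-8.5]},
  {"grip":60,"xyz":[0,0,0],"rot":[0,0,-8.5]},
  {"grip":60,"xyz":[0,0,0],"rot":[0,0,-8.5]},
  {"grip":60,"xyz":[0,0,0],"rot":[0,0,-8.5]},
  {"grip":60,"xyz":[0,0,0],"rot":[0,0,-8.5]},
])

```text
t: 6.6
ee_pos: [0.4493, -0.2068, 0.2404]
tool_rot: [180.0, 0.0, 170.5]
ft_force: [-1.2, 0.7, 0.3]
grip_width: 0.702
gripper_force: 0.0
```

Request:
arm_command([
  {"grip":60,"xyz":[0,0,0],"rot":[0,0,-8.5]},
  {"grip":60,"xyz":[0,0,0],"rot":[0,0,-8.5]},
  {"grip":60,"xyz":[0,0,0],"rot":[0,0,-8.5]},
  {"grip":60,"xyz":[0,0,0],"rot":[0,0,-8.5]},
  {"grip":60,"xyz":[0,0,0],"rot":[0,0,-8.5]},
])

```text
t: 7.1
ee_pos: [0.4493, -0.2068, 0.2404]
tool_rot: [180.0, 0.1, -147.0]
ft_force: [0.2, 0.2, 0.4]
grip_width: 0.705
gripper_force: 0.0
```

Request:
arm_command([
  {"grip":60,"xyz":[0,0,0],"rot":[0,0,-8.5]},
  {"grip":60,"xyz":[0,0,0],"rot":[0,0,-8.5]},
  {"grip":60,"xyz":[0,0,0],"rot":[0,0,-8.5]},
  {"grip":60,"xyz":[0,0,0],"rot":[0,0,-8.5]},
  {"grip":60,"xyz":[0,0,0],"rot":[0,0,-4.5]},
])

```text
t: 7.6
ee_pos: [0.4493, -0.2068, 0.2404]
tool_rot: [-180.0, 0.0, -108.6]
ft_force: [-0.8, 0.1, -1.5]
grip_width: 0.704
gripper_force: 0.0
```

```bash
python3 -c "
from h import *
go(.4941,.3196,.14,-100.5)"
```

```text
t 7.6 pos [ 0.4493 -0.2068  0.2404] rpy [-1.7997e+02  5.0000e-02 -1.0859e+02] j [-25.  13.   1.  78.   0. -96.] w 60.1 F [-0.8  0.1 -1.5] 0.0
goal (0.4941, 0.3196, 0.14, -100.5) shift [-513.1  125.4  100.7] rot [-0.04  0.05 -8.09]
```

Request:
arm_command([
  {"grip":60,"xyz":[-42.8,10.4,0],"rot":[0,0,0]},
  {"grip":60,"xyz":[-42.8,10.4,0],"rot":[0,0,0]},
  {"grip":60,"xyz":[-42.8,10.4,0],"rot":[0,0,0]},
  {"grip":60,"xyz":[-42.8,10.4,0],"rot":[0,0,0]},
  {"grip":60,"xyz":[-42.8,10.4,0],"rot":[0,0,0]},
])

```text
t: 8.1
ee_pos: [0.4689, 0.0145, 0.2405]
tool_rot: [-179.9, -0.0, -108.9]
ft_force: [1.0, 0.2, -0.2]
grip_width: 0.703
gripper_force: 0.0
```

Request:
arm_command([
  {"grip":60,"xyz":[-42.8,10.4,0],"rot":[0,0,0]},
  {"grip":60,"xyz":[-42.8,10.4,0],"rot":[0,0,0]},
  {"grip":60,"xyz":[-42.8,10.4,0],"rot":[0,0,0]},
  {"grip":60,"xyz":[-42.8,10.4,0],"rot":[0,0,0]},
  {"grip":60,"xyz":[-42.8,10.4,0],"rot":[0,0,0]},
])

```text
t: 8.6
ee_pos: [0.4883, 0.2344, 0.24]
tool_rot: [-179.9, -0.1, -108.8]
ft_force: [0.3, -0.3, 1.1]
grip_width: 0.702
gripper_force: 0.0
```

Request:
arm_command([
  {"grip":60,"xyz":[-42.8,10.4,0],"rot":[0,0,0]},
  {"grip":60,"xyz":[-42.3,10.4,0],"rot":[0,0,0]},
  {"grip":60,"xyz":[0,0,30],"rot":[0,0,-8.1]},
  {"grip":60,"xyz":[0,0,40],"rot":[0,0,0]},
  {"grip":60,"xyz":[0,0,30],"rot":[0,0,0]},
])

```text
t: 9.1
ee_pos: [0.4953, 0.32, 0.1374]
tool_rot: [180.0, -0.1, -100.7]
ft_force: [-0.5, -0.1, 0.4]
grip_width: 0.7
gripper_force: 0.0
```

Request:
arm_command([
  {"grip":60,"xyz":[0,0,0],"rot":[0,0,0]},
  {"grip":60,"xyz":[0,0,0],"rot":[0,0,0]},
  {"grip":60,"xyz":[0,0,0],"rot":[0,0,0]},
  {"grip":60,"xyz":[0,0,0],"rot":[0,0,0]},
  {"grip":60,"xyz":[0,0,0],"rot":[0,0,0]},
])

```text
t: 9.6
ee_pos: [0.4963, 0.3205, 0.1425]
tool_rot: [-179.7, 0.1, -100.6]
ft_force: [0.3, 0.1, -0.6]
grip_width: 0.706
gripper_force: 0.0
```

```bash
python3 -c "
from h import *
go(.4941,.3196,.084,-100.5)"
```

```text
t 9.6 pos [0.4963 0.3205 0.1425] rpy [-1.7971e+02  1.1000e-01 -1.0059e+02] j [ 33.  27.   5.  68.  -0. -46.] w 60.3 F [ 0.3  0.1 -0.6] 0.0
goal (0.4941, 0.3196, 0.084, -100.5) shift [ 1.4  2.3 58.5] rot [-0.29  0.11 -0.09]
```

Request:
arm_command([
  {"grip":60,"xyz":[1,2,20],"rot":[0,0,0]},
  {"grip":60,"xyz":[0,0,20],"rot":[0,0,0]},
  {"grip":60,"xyz":[0,0,17],"rot":[0,0,0]},
  {"grip":30,"xyz":[0,0,0],"rot":[0,0,0]},
  {"grip":24,"xyz":[0,0,0],"rot":[0,0,0]},
])

```text
t: 10.1
ee_pos: [0.4935, 0.3195, 0.0845]
tool_rot: [-179.8, 0.0, -100.6]
ft_force: [0.6, -0.4, 0.1]
grip_width: 0.372
gripper_force: 0.0
```

Request:
arm_command([
  {"grip":10,"xyz":[0,0,0],"rot":[0,0,0]},
  {"grip":10,"xyz":[0,0,0],"rot":[0,0,0]},
  {"grip":10,"xyz":[0,0,0],"rot":[0,0,0]},
  {"grip":10,"xyz":[0,0,0],"rot":[0,0,0]},
  {"grip":10,"xyz":[0,0,0],"rot":[0,0,0]},
])

```text
t: 10.6
ee_pos: [0.4937, 0.3201, 0.0855]
tool_rot: [-179.8, 0.1, -100.6]
ft_force: [-2.8, -0.3, 5.9]
grip_width: 0.175
gripper_force: 60.0
```

```bash
python3 -c "
from h import *
go(.4941,.3196,.084,-170.1)"
```

```text
t 10.6 pos [0.4937 0.3201 0.0855] rpy [-1.7977e+02  1.1000e-01 -1.0056e+02] j [ 33.  29.   0.  61.  -0. -46.] w 14.9 F [-2.8 -0.3  5.9] 60.012359619140625
goal (0.4941, 0.3196, 0.084, -170.1) shift [ 0.4 -0.5  1.5] rot [-0.14  0.24 69.54]
```

Gripped the bar. Turning 69.5° clockwise.

Request:
arm_command([
  {"grip":10,"xyz":[0,0,0],"rot":[0,0,7]},
  {"grip":10,"xyz":[0,0,0],"rot":[0,0,7]},
  {"grip":10,"xyz":[0,0,0],"rot":[0,0,7]},
  {"grip":10,"xyz":[0,0,0],"rot":[0,0,7]},
  {"grip":10,"xyz":[0,0,0],"rot":[0,0,7]},
])

```text
t: 11.1
ee_pos: [0.4941, 0.3198, 0.0855]
tool_rot: [-179.8, 0.2, -135.8]
ft_force: [-1.6, -0.7, 6.4]
grip_width: 0.17
gripper_force: 60.0
```

Request:
arm_command([
  {"grip":10,"xyz":[0,0,0],"rot":[0,0,7]},
  {"grip":10,"xyz":[0,0,0],"rot":[0,0,7]},
  {"grip":10,"xyz":[0,0,0],"rot":[0,0,7]},
  {"grip":10,"xyz":[0,0,0],"rot":[0,0,7]},
  {"grip":10,"xyz":[0,0,0],"rot":[0,0,6.5]},
])

```text
t: 11.6
ee_pos: [0.4943, 0.3194, 0.0855]
tool_rot: [-179.9, 0.3, -170.3]
ft_force: [-0.6, -2.5, 6.2]
grip_width: 0.175
gripper_force: 60.0
```

Request:
arm_command([
  {"grip":10,"xyz":[0,0,0],"rot":[0,0,0]},
  {"grip":10,"xyz":[0,0,0],"rot":[0,0,0]},
  {"grip":50,"xyz":[0,0,0],"rot":[0,0,0]},
  {"grip":50,"xyz":[0,0,0],"rot":[0,0,0]},
  {"grip":50,"xyz":[0,0,0],"rot":[0,0,0]},
])

```text
t: 12.1
ee_pos: [0.4934, 0.3194, 0.0837]
tool_rot: [-179.9, 0.2, -170.1]
ft_force: [-0.3, 0.6, 0.8]
grip_width: 0.59
gripper_force: 0.0
```

Request:
arm_command([
  {"grip":60,"xyz":[0,0,-40],"rot":[0,0,0]},
  {"grip":60,"xyz":[0,0,-40],"rot":[0,0,0]},
  {"grip":60,"xyz":[0,0,-40],"rot":[0,0,0]},
  {"grip":60,"xyz":[40,0,0],"rot":[0,0,0]},
  {"grip":60,"xyz":[40,0,0],"rot":[0,0,0]},
])

```text
t: 12.6
ee_pos: [0.4152, 0.3065, 0.2052]
tool_rot: [179.9, 0.4, -170.1]
ft_force: [-0.3, 0.7, -0.4]
grip_width: 0.699
gripper_force: 0.0
```

Request:
arm_command([
  {"grip":60,"xyz":[30,40,0],"rot":[0,0,0]},
  {"grip":60,"xyz":[30,40,0],"rot":[0,0,0]},
  {"grip":60,"xyz":[0,50,0],"rot":[0,0,0]},
  {"grip":60,"xyz":[0,50,0],"rot":[0,0,0]},
  {"grip":60,"xyz":[0,50,0],"rot":[0,0,0]},
])

```text
t: 13.1
ee_pos: [0.3145, 0.5237, 0.2033]
tool_rot: [-179.9, 0.2, -170.0]
ft_force: [0.2, 0.2, -0.3]
grip_width: 0.701
gripper_force: 0.0
```

Run:
```python
from h import *
go(.5092,-.2563,.15,-80)
for n in("top","scene"):
    p,D=manip.capture(n);P=cloud(n,D);X,Y,Z=[P[...,i] for i in range(3)]
    H=cv2.cvtColor(p,cv2.COLOR_RGB2HSV);h,s,v=[H[...,i].astype(int) for i in range(3)]
    def R_(nm,m,big=10):
        for b,c,s in blobs(m,big):
            r=cv2.minAreaRect((P[b][:,:2]*1000).astype(np.float32)); print(n,nm,c.round(1),np.round(r[0],1),np.round(r[1],1),round(r[2],1),s[4])
    R_('tare top',(Z>.105)&(Z<.13)&(X>.45)&(X<.54)&(Y>.26)&(Y<.36))
    R_('red',((h<8)|(h>170))&(s>90)&(Z>.06)&(X>.40)&(X<.57)&(Y>.22)&(Y<.4),3)
    R_('scale',(Z>.058)&(Z<.13)&(X>.38)&(X<.65)&(Y>.05)&(Y<.42),300)
    q=p[190:290,80:215] if n=='top' else p[220:320,330:465]
    cv2.imwrite(f"pics/k_{n}.png",cv2.resize(q,None,fx=4,fy=4,interpolation=2)[:,:,::-1])
```

```text
t 13.1 pos [0.3145 0.5237 0.2033] rpy [-179.95    0.18 -170.05] j [59. 27. 16. 78. -0. 49.] w 59.9 F [ 0.2  0.2 -0.3] 0.0
goal (0.5092, -0.2563, 0.15, -80) shift [ -56.7 -801.9   54.2] rot [ -0.18   0.1  -90.05]
top tare top [117.4 242.4] [493.9 319.4] [61.6 16.8] 9.1 121
top red [118.  248.6] [476.9 317.2] [25.9 11. ] 10.7 34
top red [123.5 258. ] [452.  311.4] [17.5  4.3] 11.6 12
top scale [148.2 239.1] [506.9 245.9] [170.1 311. ] 10.1 6260
scene tare top [429.1 261.3] [496.1 319.9] [62.7 15.7] 9.8 103
scene red [430.5 256.1] [480.7 315.7] [25.   9.3] 6.6 31
scene scale [401.1 262.9] [509. 246.] [174.  309.7] 10.2 5501
```

View pics/k_top.png

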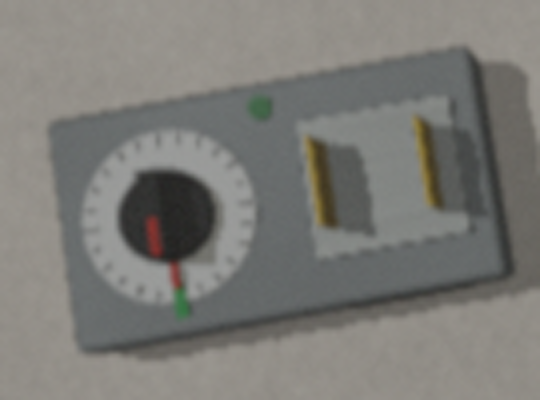

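The pointer (crop 174–180, 260–288) runs straight into the green mark at (181,300), so the scale is zeroed to within about 1°. Moving to the lid.

Request:
arm_command([
  {"grip":60,"xyz":[-3.3,-47.2,0],"rot":[0,0,0]},
  {"grip":60,"xyz":[-3.3,-47.2,0],"rot":[0,0,0]},
  {"grip":60,"xyz":[-3.3,-47.2,0],"rot":[0,0,0]},
  {"grip":60,"xyz":[-3.3,-47.2,0],"rot":[0,0,0]},
  {"grip":60,"xyz":[-3.3,-47.2,0],"rot":[0,0,0]},
])

```text
t: 13.7
ee_pos: [0.3723, 0.29, 0.2033]
tool_rot: [-179.9, 0.2, -170.1]
ft_force: [0.8, -0.3, 0.3]
grip_width: 0.703
gripper_force: 0.0
```

Request:
arm_command([
  {"grip":60,"xyz":[-3.3,-47.2,0],"rot":[0,0,0]},
  {"grip":60,"xyz":[-3.3,-47.2,0],"rot":[0,0,0]},
  {"grip":60,"xyz":[-3.3,-47.2,0],"rot":[0,0,0]},
  {"grip":60,"xyz":[-3.3,-47.2,0],"rot":[0,0,0]},
  {"grip":60,"xyz":[-3.3,-47.2,0],"rot":[0,0,0]},
])

```text
t: 14.2
ee_pos: [0.429, 0.0604, 0.2039]
tool_rot: [-179.9, 0.2, -170.1]
ft_force: [1.2, -0.3, 0.7]
grip_width: 0.701
gripper_force: 0.0
```

Request:
arm_command([
  {"grip":60,"xyz":[-3.3,-47.2,0],"rot":[0,0,0]},
  {"grip":60,"xyz":[-3.3,-47.2,0],"rot":[0,0,0]},
  {"grip":60,"xyz":[-3.3,-47.2,0],"rot":[0,0,0]},
  {"grip":60,"xyz":[-3.3,-47.2,0],"rot":[0,0,0]},
  {"grip":60,"xyz":[-3.3,-47.2,0],"rot":[0,0,0]},
])

```text
t: 14.7
ee_pos: [0.4858, -0.1693, 0.2042]
tool_rot: [-179.9, 0.2, -170.1]
ft_force: [1.2, 0.7, 0.6]
grip_width: 0.699
gripper_force: 0.0
```

Request:
arm_command([
  {"grip":60,"xyz":[-3.3,-47.2,0],"rot":[0,0,0]},
  {"grip":60,"xyz":[-3.3,-46.5,0],"rot":[0,0,0]},
  {"grip":60,"xyz":[0,0,40],"rot":[0,0,0]},
  {"grip":60,"xyz":[0,0,14],"rot":[0,0,0]},
  {"grip":60,"xyz":[0,0,0],"rot":[0,0,0]},
])

```text
t: 15.2
ee_pos: [0.5064, -0.258, 0.147]
tool_rot: [179.8, -0.2, -170.2]
ft_force: [0.3, 0.7, -0.5]
grip_width: 0.702
gripper_force: 0.0
```

```bash
python3 -c "
from h import *
go(.5085,-.256,.077,-170)
go(.5085,-.256,.077,-170)"
```

```text
t 15.2 pos [ 0.5064 -0.258   0.147 ] rpy [ 179.85   -0.18 -170.15] j [-27.  24.   3.  68.   0. -37.] w 60.0 F [ 0.3  0.7 -0.5] 0.0
goal (0.5085, -0.256, 0.077, -170) shift [-2.6  1.4 70. ] rot [ 0.15 -0.18 -0.15]
t 15.2 pos [ 0.5064 -0.258   0.147 ] rpy [ 179.85   -0.18 -170.15] j [-27.  24.   3.  68.   0. -37.] w 60.0 F [ 0.3  0.7 -0.5] 0.0
goal (0.5085, -0.256, 0.077, -170) shift [-2.6  1.4 70. ] rot [ 0.15 -0.18 -0.15]
```

Request:
arm_command([
  {"grip":60,"xyz":[-2,1,25],"rot":[0,0,0]},
  {"grip":60,"xyz":[0,0,25],"rot":[0,0,0]},
  {"grip":60,"xyz":[0,0,19],"rot":[0,0,0]},
  {"grip":40,"xyz":[0,0,0],"rot":[0,0,0]},
  {"grip":34,"xyz":[0,0,0],"rot":[0,0,0]},
])

```text
t: 15.7
ee_pos: [0.5114, -0.257, 0.0825]
tool_rot: [-179.9, 0.2, -170.0]
ft_force: [0.5, 1.0, -0.2]
grip_width: 0.399
gripper_force: 0.0
```

Request:
arm_command([
  {"grip":20,"xyz":[0,0,0],"rot":[0,0,0]},
  {"grip":20,"xyz":[0,0,0],"rot":[0,0,0]},
  {"grip":20,"xyz":[0,0,0],"rot":[0,0,0]},
  {"grip":20,"xyz":[0,0,0],"rot":[0,0,0]},
  {"grip":20,"xyz":[0,0,0],"rot":[0,0,0]},
])

```text
t: 16.2
ee_pos: [0.5123, -0.2574, 0.0834]
tool_rot: [-179.8, 0.3, -170.1]
ft_force: [-1.2, 0.5, 5.7]
grip_width: 0.301
gripper_force: 59.7
```

```bash
python3 -c "
from h import *
go(.31,-.14,.15,-170)"
```

```text
t 16.2 pos [ 0.5123 -0.2574  0.0834] rpy [-179.8     0.32 -170.06] j [-27.  28.  -3.  59.   0. -37.] w 25.7 F [-1.2  0.5  5.7] 59.67925250530243
goal (0.31, -0.14, 0.15, -170) shift [178.6 150.4 -68.1] rot [-0.2   0.32 -0.06]
```

Request:
arm_command([
  {"grip":45,"xyz":[0,0,0],"rot":[0,0,0]},
  {"grip":45,"xyz":[0,0,0],"rot":[0,0,0]},
  {"grip":45,"xyz":[3.5,0,3],"rot":[0,0,0]},
  {"grip":45,"xyz":[0,0,3],"rot":[0,0,0]},
  {"grip":34,"xyz":[0,0,0],"rot":[0,0,0]},
])

```text
t: 16.7
ee_pos: [0.5068, -0.2572, 0.0743]
tool_rot: [-180.0, 0.1, -170.1]
ft_force: [-0.1, -0.0, 0.3]
grip_width: 0.402
gripper_force: 0.0
```

Request:
arm_command([
  {"grip":20,"xyz":[0,0,0],"rot":[0,0,0]},
  {"grip":20,"xyz":[0,0,0],"rot":[0,0,0]},
  {"grip":20,"xyz":[0,0,0],"rot":[0,0,0]},
  {"grip":20,"xyz":[0,0,0],"rot":[0,0,0]},
  {"grip":20,"xyz":[0,0,0],"rot":[0,0,0]},
])

```text
t: 17.2
ee_pos: [0.5076, -0.2574, 0.0751]
tool_rot: [-179.9, 0.1, -170.1]
ft_force: [0.5, -0.3, -1.2]
grip_width: 0.306
gripper_force: 58.9
```

Request:
arm_command([
  {"grip":20,"xyz":[0,0,-6],"rot":[0,0,0]},
  {"grip":20,"xyz":[0,0,-16],"rot":[0,0,0]},
  {"grip":20,"xyz":[0,0,-25],"rot":[0,0,0]},
  {"grip":20,"xyz":[0,0,-25],"rot":[0,0,0]},
  {"grip":20,"xyz":[0,0,0],"rot":[0,0,0]},
])

```text
t: 17.7
ee_pos: [0.51, -0.2587, 0.1517]
tool_rot: [-179.6, 0.5, -170.1]
ft_force: [0.7, 0.4, -1.2]
grip_width: 0.303
gripper_force: 59.0
```

```bash
python3 -c "
from h import *
go(.31,-.14,.15,-170)
p,D=manip.capture('scene')
cv2.imwrite('pics/lid.png',cv2.resize(p[90:260,150:400],None,fx=3,fy=3)[:,:,::-1])"
```

```text
t 17.7 pos [ 0.51   -0.2587  0.1517] rpy [-179.64    0.53 -170.07] j [-27.  24.   3.  68.   0. -37.] w 25.9 F [ 0.7  0.4 -1.2] 59.02696066070348
goal (0.31, -0.14, 0.15, -170) shift [176.5 151.5  -0.8] rot [-0.36  0.53 -0.07]
```

View pics/lid.png

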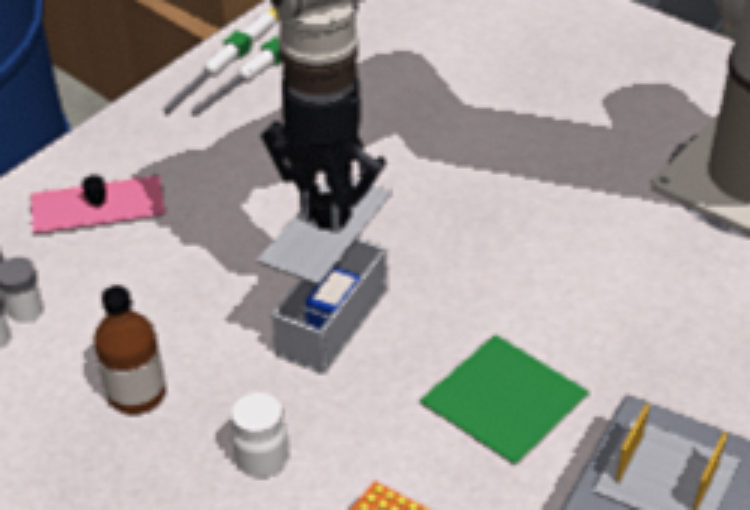

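The lid is off and level in the gripper, and the blue case is visible in the tin at about (333,290). I'm setting the lid down on the bare table near (0.31, −0.14).

Request:
arm_command([
  {"grip":20,"xyz":[20,17,0],"rot":[0,0,0]},
  {"grip":20,"xyz":[30,26,0],"rot":[0,0,0]},
  {"grip":20,"xyz":[30,26,0],"rot":[0,0,0]},
  {"grip":20,"xyz":[30,26,0],"rot":[0,0,0]},
  {"grip":20,"xyz":[30,26,0],"rot":[0,0,0]},
])

```text
t: 18.25
ee_pos: [0.3463, -0.1612, 0.1454]
tool_rot: [180.0, 0.0, -170.1]
ft_force: [0.2, -0.7, -0.8]
grip_width: 0.305
gripper_force: 59.1
```

Request:
arm_command([
  {"grip":20,"xyz":[25,21,0],"rot":[0,0,0]},
  {"grip":20,"xyz":[11,9.5,0],"rot":[0,0,0]},
  {"grip":20,"xyz":[0,0,30],"rot":[0,0,0]},
  {"grip":20,"xyz":[0,0,35],"rot":[0,0,0]},
  {"grip":20,"xyz":[0,0,25],"rot":[0,0,0]},
])

```text
t: 18.75
ee_pos: [0.308, -0.1386, 0.0551]
tool_rot: [-179.9, 0.1, -170.1]
ft_force: [-0.3, 0.2, -0.6]
grip_width: 0.308
gripper_force: 59.2
```

Request:
arm_command([
  {"grip":20,"xyz":[0,0,20],"rot":[0,0,0]},
  {"grip":20,"xyz":[0,0,10],"rot":[0,0,0]},
  {"grip":20,"xyz":[0,0,0],"rot":[0,0,0]},
  {"grip":20,"xyz":[0,0,0],"rot":[0,0,0]},
  {"grip":20,"xyz":[0,0,0],"rot":[0,0,0]},
])

```text
t: 19.25
ee_pos: [0.3091, -0.1391, 0.0271]
tool_rot: [-179.9, 0.2, -170.1]
ft_force: [0.2, -0.0, -0.5]
grip_width: 0.305
gripper_force: 59.2
```

```bash
python3 -c "
from h import *
go(.31,-.14,.0171,-170)"
```

```text
t 19.25 pos [ 0.3091 -0.1391  0.0271] rpy [-179.88    0.21 -170.07] j [-24.   9. -41.  40.   0. -34.] w 26.0 F [ 0.2 -0.  -0.5] 59.15647008921951
goal (0.31, -0.14, 0.0171, -170) shift [-0.7 -1.1 10. ] rot [-0.12  0.21 -0.07]
```

Request:
arm_command([
  {"grip":20,"xyz":[0,0,3],"rot":[0,0,0]},
  {"grip":20,"xyz":[0,0,2.5],"rot":[0,0,0]},
  {"grip":20,"xyz":[0,0,1.5],"rot":[0,0,0]},
  {"grip":20,"xyz":[0,0,0],"rot":[0,0,0]},
  {"grip":20,"xyz":[0,0,0],"rot":[0,0,0]},
])

```text
t: 19.75
ee_pos: [0.3082, -0.1387, 0.0196]
tool_rot: [-179.9, 0.1, -170.1]
ft_force: [0.3, 0.9, -1.0]
grip_width: 0.299
gripper_force: 59.2
```

Request:
arm_command([
  {"grip":20,"xyz":[0,0,1],"rot":[0,0,0]},
  {"grip":20,"xyz":[0,0,1],"rot":[0,0,0]},
  {"grip":20,"xyz":[0,0,1],"rot":[0,0,0]},
  {"grip":20,"xyz":[0,0,0],"rot":[0,0,0]},
  {"grip":20,"xyz":[0,0,0],"rot":[0,0,0]},
])

```text
t: 20.25
ee_pos: [0.3083, -0.1387, 0.0168]
tool_rot: [-179.9, 0.2, -170.1]
ft_force: [-0.8, -0.4, 4.5]
grip_width: 0.307
gripper_force: 59.7
```

Request:
arm_command([
  {"grip":55,"xyz":[0,0,0],"rot":[0,0,0]},
  {"grip":55,"xyz":[0,0,0],"rot":[0,0,0]},
  {"grip":55,"xyz":[0,0,0],"rot":[0,0,0]},
  {"grip":55,"xyz":[0,0,-10],"rot":[0,0,0]},
  {"grip":55,"xyz":[0,0,-40],"rot":[0,0,0]},
])

```text
t: 20.75
ee_pos: [0.305, -0.1372, 0.0645]
tool_rot: [179.8, -0.3, -170.1]
ft_force: [0.3, -0.5, 0.3]
grip_width: 0.644
gripper_force: 0.0
```

Request:
arm_command([
  {"grip":85,"xyz":[0,0,-40],"rot":[0,0,0]},
  {"grip":85,"xyz":[0,0,-40],"rot":[0,0,0]},
  {"grip":85,"xyz":[0,0,0],"rot":[0,0,8.5]},
  {"grip":85,"xyz":[0,0,0],"rot":[0,0,8.5]},
  {"grip":85,"xyz":[0,0,0],"rot":[0,0,8.5]},
])

```text
t: 21.25
ee_pos: [0.3081, -0.1387, 0.147]
tool_rot: [-180.0, 0.2, 164.1]
ft_force: [-0.4, -0.4, 0.0]
grip_width: 0.996
gripper_force: 0.0
```

Request:
arm_command([
  {"grip":85,"xyz":[0,0,0],"rot":[0,0,8.5]},
  {"grip":85,"xyz":[0,0,0],"rot":[0,0,8.5]},
  {"grip":85,"xyz":[0,0,0],"rot":[0,0,8.5]},
  {"grip":85,"xyz":[0,0,0],"rot":[0,0,8.5]},
  {"grip":85,"xyz":[0,0,0],"rot":[0,0,8.5]},
])

```text
t: 21.75
ee_pos: [0.3078, -0.1385, 0.1465]
tool_rot: [179.9, 0.1, 121.6]
ft_force: [1.7, 0.6, -0.3]
grip_width: 0.995
gripper_force: 0.0
```

Request:
arm_command([
  {"grip":85,"xyz":[0,0,0],"rot":[0,0,8.5]},
  {"grip":85,"xyz":[0,0,0],"rot":[0,0,8.5]},
  {"grip":85,"xyz":[0,0,0],"rot":[0,0,4.3]},
  {"grip":85,"xyz":[0,0,0],"rot":[0,0,0]},
  {"grip":85,"xyz":[0,0,0],"rot":[0,0,0]},
])

```text
t: 22.25
ee_pos: [0.3078, -0.1385, 0.1465]
tool_rot: [179.9, 0.1, 100.7]
ft_force: [0.3, -0.1, -0.0]
grip_width: 0.996
gripper_force: 0.0
```

```bash
cat >> h.py <<'E'
def case(n,x,y,zl,zh):
    p,D=manip.capture(n);P=cloud(n,D);X,Y,Z=[P[...,i] for i in range(3)]
    m=(X>x[0])&(X<x[1])&(Y>y[0])&(Y<y[1])&(Z>zl)&(Z<zh)
    for b,c,s in blobs(m,40):
        r=cv2.minAreaRect((P[b][:,:2]*1000).astype(np.float32)); print(n,c.round(1),np.round(r[0],1),np.round(r[1],1),round(r[2],1),s[4],'z',np.median(Z[b]).round(4))
    return p,P
E
python3 - <<'E'
from h import *
for n in("top","scene"):
    p,P=case(n,(.42,.6),(-.3,-.2),.04,.056)
    H=cv2.cvtColor(p,cv2.COLOR_RGB2HSV);h,s,v=[H[...,i].astype(int) for i in range(3)]
    X,Y,Z=[P[...,i] for i in range(3)]
    for b,c,st in blobs((h>100)&(h<130)&(s>100)&(X>.42)&(X<.6)&(Y>-.32)&(Y<-.2),5):print('blue',n,c,st[4],np.median(P[b],0),rect(n,b,.049))
    case(n,(.2,.42),(-.25,-.04),.005,.06)
go(.5092,-.2563,.15,100.7)
E
```

```text
top [322.8 238.2] [ 504.1 -256.7] [61.9 42.2] 11.8 302 z 0.0487
blue top [323.06730769 239.16346154] 104 [ 0.50167469 -0.25743715  0.04867908] ((502.98162841796875, -257.6168518066406), (60.71260452270508, 41.3640022277832), 11.37508773803711)
top [280.7 286.7] [ 357.9 -130. ] [61.9 77.7] 9.3 258 z 0.0125
scene [260.  183.8] [ 501.9 -263.4] [131.2  51.2] 11.6 277 z 0.0487
scene [259.6 195.4] [ 519.8 -229.2] [ 58.8 154.6] 76.7 132 z 0.0481
blue scene [257.53763441 189.27956989] 93 [ 0.53225293 -0.26413711  0.04564739] ((518.5689086914062, -257.2900390625), (90.78677368164062, 38.836246490478516), 11.909151077270508)
scene [323.8 178. ] [ 310.  -137.8] [165.6  75. ] 10.1 673 z 0.0128
t 22.45 pos [ 0.3079 -0.1386  0.1466] rpy [1.7986e+02 7.0000e-02 1.0067e+02] j [-24.  -1. -30.  61.   0.  55.] w 85.1 F [-0.1  0.6 -0.6] 0.0
goal (0.5092, -0.2563, 0.15, 100.7) shift [-153.   176.    -2.8] rot [ 0.14  0.07 -0.03]
```

Request:
arm_command([
  {"grip":78,"xyz":[-25.4,28.4,0],"rot":[0,0,0]},
  {"grip":78,"xyz":[-25.4,28.4,0],"rot":[0,0,0]},
  {"grip":78,"xyz":[-25.4,28.4,0],"rot":[0,0,0]},
  {"grip":78,"xyz":[-25.4,28.4,0],"rot":[0,0,0]},
  {"grip":78,"xyz":[-25.4,28.4,0],"rot":[0,0,0]},
])

```text
t: 22.95
ee_pos: [0.4721, -0.238, 0.1468]
tool_rot: [179.9, 0.1, 100.7]
ft_force: [0.4, -0.3, -0.2]
grip_width: 0.911
gripper_force: 0.0
```

Request:
arm_command([
  {"grip":78,"xyz":[-25.4,28.4,0],"rot":[0,0,-0.8]},
  {"grip":78,"xyz":[0,0,30],"rot":[0,0,0]},
  {"grip":78,"xyz":[0,0,20],"rot":[0,0,0]},
  {"grip":78,"xyz":[0,0,0],"rot":[0,0,0]},
  {"grip":78,"xyz":[0,0,0],"rot":[0,0,0]},
])

```text
t: 23.45
ee_pos: [0.5033, -0.2568, 0.0971]
tool_rot: [179.9, 0.0, 101.4]
ft_force: [0.2, 0.2, 0.5]
grip_width: 0.915
gripper_force: 0.0
```

Request:
arm_command([
  {"grip":78,"xyz":[0,0,0],"rot":[0,0,0]},
  {"grip":78,"xyz":[0,0,0],"rot":[0,0,0]},
  {"grip":78,"xyz":[0,0,0],"rot":[0,0,0]},
  {"grip":78,"xyz":[0,0,0],"rot":[0,0,0]},
  {"grip":78,"xyz":[0,0,0],"rot":[0,0,0]},
])

```text
t: 23.95
ee_pos: [0.5038, -0.257, 0.0977]
tool_rot: [179.8, 0.1, 101.4]
ft_force: [-0.8, -0.1, -0.3]
grip_width: 0.909
gripper_force: 0.0
```

```bash
python3 -c "
from h import *
go(.5035,-.257,.012,101.4)"
```

```text
t 23.95 pos [ 0.5038 -0.257   0.0977] rpy [1.7983e+02 1.0000e-01 1.0143e+02] j [-27.  26.  -3.  61.   0.  52.] w 77.6 F [-0.8 -0.1 -0.3] 0.0
goal (0.5035, -0.257, 0.012, 101.4) shift [ 0.2 -0.5 85.7] rot [0.17 0.1  0.03]
```

Request:
arm_command([
  {"grip":78,"xyz":[0,0,20],"rot":[0,0,0]},
  {"grip":78,"xyz":[0,0,20],"rot":[0,0,0]},
  {"grip":78,"xyz":[0,0,20],"rot":[0,0,0]},
  {"grip":78,"xyz":[0,0,14],"rot":[0,0,0]},
  {"grip":78,"xyz":[0,0,9],"rot":[0,0,0]},
])

```text
t: 24.45
ee_pos: [0.5031, -0.2567, 0.013]
tool_rot: [179.9, 0.0, 101.4]
ft_force: [-0.0, -0.3, 0.1]
grip_width: 0.911
gripper_force: 0.0
```

Request:
arm_command([
  {"grip":70,"xyz":[0,0,0],"rot":[0,0,0]},
  {"grip":64,"xyz":[0,0,0],"rot":[0,0,0]},
  {"grip":52,"xyz":[0,0,0],"rot":[0,0,0]},
  {"grip":52,"xyz":[0,0,0],"rot":[0,0,0]},
  {"grip":52,"xyz":[0,0,0],"rot":[0,0,0]},
])

```text
t: 24.95
ee_pos: [0.5046, -0.2574, 0.0151]
tool_rot: [179.8, 0.1, 101.4]
ft_force: [-0.5, 0.3, 3.2]
grip_width: 0.713
gripper_force: 66.9
```

```bash
python3 -c "
from h import *
go(.5035,-.257,.14,101.4)"
```

```text
t 24.95 pos [ 0.5046 -0.2574  0.0151] rpy [1.7977e+02 1.5000e-01 1.0143e+02] j [-27.  31.  -8.  50.   0.  52.] w 60.9 F [-0.5  0.3  3.2] 66.88690781593323
goal (0.5035, -0.257, 0.14, 101.4) shift [   0.3   -0.5 -124.9] rot [0.23 0.15 0.03]
```

Request:
arm_command([
  {"grip":52,"xyz":[0,0,-10],"rot":[0,0,0]},
  {"grip":52,"xyz":[0,0,-25],"rot":[0,0,0]},
  {"grip":52,"xyz":[0,0,-35],"rot":[0,0,0]},
  {"grip":52,"xyz":[0,0,-35],"rot":[0,0,0]},
  {"grip":52,"xyz":[0,0,-20],"rot":[0,0,0]},
])

```text
t: 25.45
ee_pos: [0.5046, -0.2574, 0.1428]
tool_rot: [179.7, 0.2, 101.4]
ft_force: [0.4, -0.0, -2.4]
grip_width: 0.716
gripper_force: 66.5
```

Request:
arm_command([
  {"grip":52,"xyz":[0,0,0],"rot":[0,0,-8]},
  {"grip":52,"xyz":[0,0,0],"rot":[0,0,-8]},
  {"grip":52,"xyz":[0,0,0],"rot":[0,0,-8]},
  {"grip":52,"xyz":[0,0,0],"rot":[0,0,-8]},
  {"grip":52,"xyz":[0,0,0],"rot":[0,0,-8]},
])

```text
t: 25.95
ee_pos: [0.5032, -0.2567, 0.1395]
tool_rot: [179.9, 0.1, 141.8]
ft_force: [-0.2, -0.9, -1.1]
grip_width: 0.715
gripper_force: 66.4
```

Request:
arm_command([
  {"grip":52,"xyz":[0,0,0],"rot":[0,0,-8]},
  {"grip":52,"xyz":[0,0,0],"rot":[0,0,-8]},
  {"grip":52,"xyz":[0,0,0],"rot":[0,0,-8]},
  {"grip":52,"xyz":[0,0,0],"rot":[0,0,-8]},
  {"grip":52,"xyz":[0,0,0],"rot":[0,0,-8]},
])

```text
t: 26.45
ee_pos: [0.5032, -0.2567, 0.1395]
tool_rot: [-180.0, 0.1, -178.2]
ft_force: [0.5, -0.3, -1.2]
grip_width: 0.72
gripper_force: 66.4
```

Request:
arm_command([
  {"grip":52,"xyz":[0,0,0],"rot":[0,0,-8.5]},
  {"grip":52,"xyz":[-3.4,36,0],"rot":[0,0,0]},
  {"grip":52,"xyz":[-3.4,36,0],"rot":[0,0,0]},
  {"grip":52,"xyz":[-3.4,36,0],"rot":[0,0,0]},
  {"grip":52,"xyz":[-3.4,36,0],"rot":[0,0,0]},
])

```text
t: 26.95
ee_pos: [0.4915, -0.1115, 0.1394]
tool_rot: [-179.9, 0.1, -170.1]
ft_force: [0.6, 0.7, -1.3]
grip_width: 0.71
gripper_force: 66.5
```

Request:
arm_command([
  {"grip":52,"xyz":[-3.4,36,0],"rot":[0,0,0]},
  {"grip":52,"xyz":[-3.4,36,0],"rot":[0,0,0]},
  {"grip":52,"xyz":[0,0,30],"rot":[0,0,0]},
  {"grip":52,"xyz":[0,0,30],"rot":[0,0,0]},
  {"grip":52,"xyz":[0,0,0],"rot":[0,0,0]},
])

```text
t: 27.45
ee_pos: [0.4827, -0.0399, 0.076]
tool_rot: [180.0, -0.3, -170.0]
ft_force: [-1.2, -0.0, -1.5]
grip_width: 0.714
gripper_force: 66.4
```

```bash
python3 -c "
from h import *
go(.486,-.041,.0171,-170)"
```

```text
t 27.45 pos [ 0.4827 -0.0399  0.076 ] rpy [ 179.95   -0.32 -170.01] j [ -5.  20. -16.  54.  -0. -15.] w 61.0 F [-1.2 -0.  -1.5] 66.3913106918335
goal (0.486, -0.041, 0.0171, -170) shift [-3.3 -1.7 58.8] rot [ 0.05 -0.32 -0.01]
```

Request:
arm_command([
  {"grip":52,"xyz":[0,0,25],"rot":[0,0,0]},
  {"grip":52,"xyz":[0,0,20],"rot":[0,0,0]},
  {"grip":52,"xyz":[0,0,10],"rot":[0,0,0]},
  {"grip":52,"xyz":[0,0,2],"rot":[0,0,0]},
  {"grip":52,"xyz":[0,0,0],"rot":[0,0,0]},
])

```text
t: 27.95
ee_pos: [0.4873, -0.041, 0.0228]
tool_rot: [-179.9, 0.2, -170.1]
ft_force: [0.5, 0.1, -1.6]
grip_width: 0.71
gripper_force: 66.7
```

Request:
arm_command([
  {"grip":52,"xyz":[0,0,1.5],"rot":[0,0,0]},
  {"grip":52,"xyz":[0,0,1.5],"rot":[0,0,0]},
  {"grip":52,"xyz":[0,0,1],"rot":[0,0,0]},
  {"grip":52,"xyz":[0,0,0],"rot":[0,0,0]},
  {"grip":52,"xyz":[0,0,0],"rot":[0,0,0]},
])

```text
t: 28.45
ee_pos: [0.4867, -0.0407, 0.0181]
tool_rot: [-179.9, 0.1, -170.1]
ft_force: [-0.2, -0.7, -2.2]
grip_width: 0.719
gripper_force: 66.7
```

Request:
arm_command([
  {"grip":52,"xyz":[0,0,1],"rot":[0,0,0]},
  {"grip":52,"xyz":[0,0,0.7],"rot":[0,0,0]},
  {"grip":52,"xyz":[0,0,0],"rot":[0,0,0]},
  {"grip":52,"xyz":[0,0,0],"rot":[0,0,0]},
  {"grip":52,"xyz":[0,0,0],"rot":[0,0,0]},
])

```text
t: 28.95
ee_pos: [0.4869, -0.0408, 0.0172]
tool_rot: [-179.9, 0.2, -170.1]
ft_force: [-1.4, 0.3, 5.4]
grip_width: 0.718
gripper_force: 67.3
```

Request:
arm_command([
  {"grip":82,"xyz":[0,0,0],"rot":[0,0,0]},
  {"grip":82,"xyz":[0,0,0],"rot":[0,0,0]},
  {"grip":82,"xyz":[0,0,0],"rot":[0,0,0]},
  {"grip":82,"xyz":[0,0,-10],"rot":[0,0,0]},
  {"grip":82,"xyz":[0,0,-30],"rot":[0,0,0]},
])

```text
t: 29.45
ee_pos: [0.484, -0.0405, 0.0547]
tool_rot: [180.0, -0.2, -170.1]
ft_force: [0.6, 0.2, 0.6]
grip_width: 0.956
gripper_force: 0.0
```

Request:
arm_command([
  {"grip":82,"xyz":[0,0,-45],"rot":[0,0,0]},
  {"grip":82,"xyz":[0,0,-45],"rot":[0,0,0]},
  {"grip":82,"xyz":[40,0,0],"rot":[0,0,8.5]},
  {"grip":82,"xyz":[40,0,0],"rot":[0,0,8.5]},
  {"grip":82,"xyz":[40,0,0],"rot":[0,0,8.5]},
])

```text
t: 29.95
ee_pos: [0.3664, -0.044, 0.1469]
tool_rot: [180.0, 0.3, 164.0]
ft_force: [0.4, 0.0, 0.8]
grip_width: 0.964
gripper_force: 0.0
```

Request:
arm_command([
  {"grip":82,"xyz":[40,0,0],"rot":[0,0,8.5]},
  {"grip":82,"xyz":[0,0,0],"rot":[0,0,8.5]},
  {"grip":82,"xyz":[0,0,0],"rot":[0,0,8.5]},
  {"grip":82,"xyz":[0,0,0],"rot":[0,0,8.5]},
  {"grip":75,"xyz":[0,0,0],"rot":[0,0,8.5]},
])

```text
t: 30.45
ee_pos: [0.3288, -0.0329, 0.1467]
tool_rot: [179.8, 0.2, 121.6]
ft_force: [0.1, 0.2, 0.4]
grip_width: 0.871
gripper_force: 0.0
```

Request:
arm_command([
  {"grip":75,"xyz":[0,0,0],"rot":[0,0,8.5]},
  {"grip":70,"xyz":[0,0,0],"rot":[0,0,8.5]},
  {"grip":70,"xyz":[0,0,0],"rot":[0,0,5]},
  {"grip":70,"xyz":[0,0,0],"rot":[0,0,0]},
  {"grip":70,"xyz":[0,0,0],"rot":[0,0,0]},
])

```text
t: 30.95
ee_pos: [0.3288, -0.0329, 0.1463]
tool_rot: [179.8, 0.1, 100.0]
ft_force: [-0.3, 0.1, 0.5]
grip_width: 0.818
gripper_force: 0.0
```

Run:
```python
from h import *
for n in("top","scene"):
    p,P=case(n,(.42,.6),(-.12,.05),.044,.06)
    cv2.imwrite(f'pics/m_{n}.png',cv2.resize(p[120:320,150:400],None,fx=3,fy=3)[:,:,::-1])
go(.4865,-.041,.15,100)
```

```text
top [247.9 244.3] [489.  -39.5] [42.1 61.7] 10.0 302 z 0.0508
scene [318.3 213.6] [490.1 -39.5] [46.3 63. ] 10.4 226 z 0.0503
t 31.05 pos [ 0.3288 -0.0329  0.1461] rpy [1.7984e+02 8.0000e-02 1.0000e+02] j [ -6.  -2. -31.  61.  -0.  74.] w 70.0 F [-0.   0.7 -0.1] 0.0
goal (0.4865, -0.041, 0.15, 100) shift [-35.4 153.9  -3.4] rot [0.16 0.08 0.  ]
```

View pics/m_scene.png

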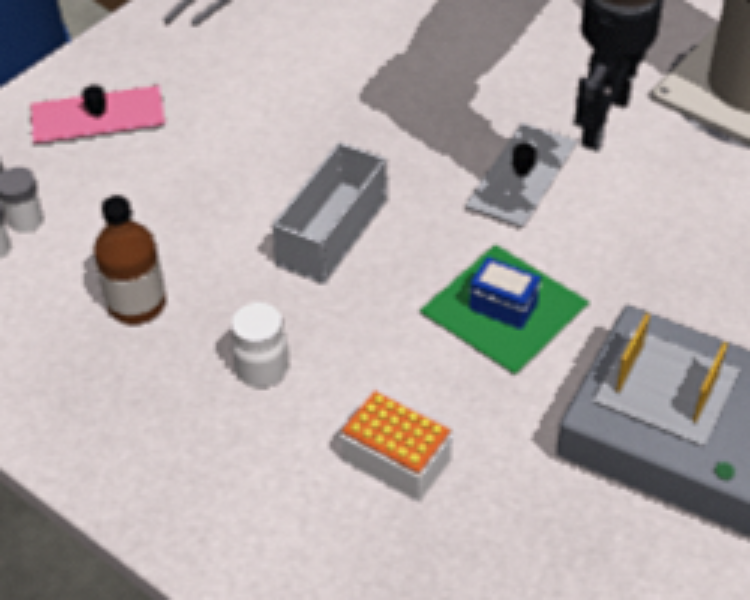

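The case stands on the mat at about (503,290) in this crop. Its length lies along the scale's y axis, and the lid lies flat, knob up, at (523,172). Regrasping by the long sides.

Request:
arm_command([
  {"grip":70,"xyz":[-8.6,39.2,0],"rot":[0,0,0]},
  {"grip":70,"xyz":[-8.6,39.2,0],"rot":[0,0,0]},
  {"grip":70,"xyz":[-8.6,39.2,0],"rot":[0,0,0]},
  {"grip":70,"xyz":[-8.6,39.2,0],"rot":[0,0,0]},
  {"grip":70,"xyz":[0,0,30],"rot":[0,0,0]},
])

```text
t: 31.55
ee_pos: [0.499, -0.0404, 0.1199]
tool_rot: [179.0, 0.3, 100.0]
ft_force: [-0.3, -0.5, -0.1]
grip_width: 0.82
gripper_force: 0.0
```

Request:
arm_command([
  {"grip":70,"xyz":[0,0,20],"rot":[0,0,0]},
  {"grip":70,"xyz":[0,0,0],"rot":[0,0,0]},
  {"grip":70,"xyz":[0,0,0],"rot":[0,0,0]},
  {"grip":70,"xyz":[0,0,0],"rot":[0,0,0]},
  {"grip":70,"xyz":[0,0,0],"rot":[0,0,0]},
])

```text
t: 32.05
ee_pos: [0.4902, -0.0399, 0.0978]
tool_rot: [179.7, 0.1, 99.9]
ft_force: [-0.4, 0.6, 0.5]
grip_width: 0.823
gripper_force: 0.0
```

```bash
python3 -c "
from h import *
go(.4885,-.0398,.021,100)"
```

```text
t 32.05 pos [ 0.4902 -0.0399  0.0978] rpy [1.797e+02 1.100e-01 9.993e+01] j [ -5.  19. -14.  57.  -0.  75.] w 70.3 F [-0.4  0.6  0.5] 0.0
goal (0.4885, -0.0398, 0.021, 100) shift [ 0.5 -2.1 76.8] rot [ 0.3   0.11 -0.07]
```

Request:
arm_command([
  {"grip":70,"xyz":[0,-1.5,20],"rot":[0,0,0]},
  {"grip":70,"xyz":[0,0,20],"rot":[0,0,0]},
  {"grip":70,"xyz":[0,0,20],"rot":[0,0,0]},
  {"grip":70,"xyz":[0,0,14],"rot":[0,0,0]},
  {"grip":60,"xyz":[0,0,0],"rot":[0,0,0]},
])

```text
t: 32.55
ee_pos: [0.4868, -0.04, 0.0215]
tool_rot: [180.0, 0.0, 99.9]
ft_force: [0.3, 1.0, -0.3]
grip_width: 0.704
gripper_force: 0.0
```

Request:
arm_command([
  {"grip":50,"xyz":[0,0,0],"rot":[0,0,0]},
  {"grip":44,"xyz":[0,0,0],"rot":[0,0,0]},
  {"grip":32,"xyz":[0,0,0],"rot":[0,0,0]},
  {"grip":32,"xyz":[0,0,0],"rot":[0,0,0]},
  {"grip":32,"xyz":[0,0,0],"rot":[0,0,0]},
])

```text
t: 33.05
ee_pos: [0.4891, -0.0402, 0.0238]
tool_rot: [179.7, 0.1, 99.9]
ft_force: [-0.6, -0.6, 7.1]
grip_width: 0.481
gripper_force: 62.2
```

```bash
python3 -c "
from h import *
go(.52,.1665,.17,100)"
```

```text
t 33.05 pos [ 0.4891 -0.0402  0.0238] rpy [1.797e+02 1.200e-01 9.993e+01] j [ -5.  24. -20.  46.  -0.  75.] w 41.1 F [-0.6 -0.6  7.1] 62.169352769851685
goal (0.52, 0.1665, 0.17, 100) shift [ 198.    66.8 -146.2] rot [ 0.3   0.12 -0.07]
```

Request:
arm_command([
  {"grip":32,"xyz":[0,0,-10],"rot":[0,0,0]},
  {"grip":32,"xyz":[0,0,-30],"rot":[0,0,0]},
  {"grip":32,"xyz":[0,0,-40],"rot":[0,0,0]},
  {"grip":32,"xyz":[0,0,-40],"rot":[0,0,0]},
  {"grip":32,"xyz":[0,0,-30],"rot":[0,0,0]},
])

```text
t: 33.55
ee_pos: [0.4881, -0.0399, 0.1754]
tool_rot: [179.7, 0.1, 99.9]
ft_force: [1.1, 0.5, -0.5]
grip_width: 0.48
gripper_force: 61.3
```

Request:
arm_command([
  {"grip":32,"xyz":[20,7,0],"rot":[0,0,0]},
  {"grip":32,"xyz":[38,13,0],"rot":[0,0,0]},
  {"grip":32,"xyz":[40,13.4,0],"rot":[0,0,0]},
  {"grip":32,"xyz":[40,13.4,0],"rot":[0,0,0]},
  {"grip":32,"xyz":[40,13,0],"rot":[0,0,0]},
])

```text
t: 34.05
ee_pos: [0.5157, 0.1472, 0.1728]
tool_rot: [179.8, 0.1, 99.9]
ft_force: [0.8, -0.3, -2.1]
grip_width: 0.485
gripper_force: 61.4
```

Request:
arm_command([
  {"grip":32,"xyz":[20,7,0],"rot":[0,0,0]},
  {"grip":32,"xyz":[0,0,0],"rot":[0,0,0]},
  {"grip":32,"xyz":[0,0,0],"rot":[0,0,0]},
  {"grip":32,"xyz":[0,0,0],"rot":[0,0,0]},
  {"grip":32,"xyz":[0,0,0],"rot":[0,0,0]},
])

```text
t: 34.55
ee_pos: [0.519, 0.1654, 0.1723]
tool_rot: [179.9, 0.1, 99.8]
ft_force: [0.4, 0.1, -2.3]
grip_width: 0.481
gripper_force: 61.3
```

Run:
```python
from h import *
go(.52,.1665,.0888,100)
for n in("scene","top"):
    p,D=manip.capture(n);P=cloud(n,D);X,Y,Z=[P[...,i] for i in range(3)]
    H=cv2.cvtColor(p,cv2.COLOR_RGB2HSV);h,s,v=[H[...,i].astype(int) for i in range(3)]
    W=(X>.44)&(X<.62)&(Y>.08)&(Y<.26)&(Z>.06)
    for k,m in(('blue',(h>100)&(h<130)&(s>100)),('yellow',(h>15)&(h<32)&(s>120)&(v>80))):
        for b,c,st in blobs(m&W,5):
            Q=P[b];r=cv2.minAreaRect((Q[:,:2]*1000).astype(np.float32));a=np.radians(10);yl=-np.sin(a)*Q[:,0]+np.cos(a)*Q[:,1];xl=np.cos(a)*Q[:,0]+np.sin(a)*Q[:,1]
            print(n,k,c.round(1),st[4],np.round(r[0],1),np.round(r[1],1),round(r[2],1),'z',Q[:,2].min().round(3),Q[:,2].max().round(3),'yl',np.percentile(yl,[2,98]).round(4),'xl',np.percentile(xl,[2,98]).round(4))
c=np.array([.4891,-.0402]);a=np.radians(10)
print('pan yl',-np.sin(a)*.52+np.cos(a)*.1665,'xl',np.cos(a)*.52+np.sin(a)*.1665)
```

```text
t 34.55 pos [0.519  0.1654 0.1723] rpy [1.7987e+02 9.0000e-02 9.9830e+01] j [18. 21.  1. 70. -0. 98.] w 41.0 F [ 0.4  0.1 -2.3] 61.31937503814697
goal (0.52, 0.1665, 0.0888, 100) shift [ 1.1  0.9 83.5] rot [ 0.13  0.09 -0.17]
scene blue [377.3 225.8] 233 [541.5 169.7] [81.6 63. ] 12.5 z 0.156 0.274 yl [0.0429 0.1035] xl [0.5257 0.5794]
scene yellow [359.1 239. ] 51 [523.4 123.5] [78.3 15.6] 9.7 z 0.066 0.125 yl [0.0238 0.0384] xl [0.5248 0.5754]
scene yellow [386.3 246.2] 57 [495.3 197.7] [108.   10.4] 11.2 z 0.063 0.124 yl [0.1035 0.1142] xl [0.4945 0.5749]
top blue [175.7 230.6] 46 [518.6 140.3] [17.2 40.6] 79.5 z 0.19 0.244 yl [0.0425 0.0604] xl [0.5189 0.5553]
top yellow [186.  230.5] 28 [525.  128.4] [55.5  2.4] 10.2 z 0.105 0.128 yl [0.0341 0.0362] xl [0.5117 0.567 ]
pan yl 0.07367343848972888 xl 0.5410124531478921
```

The case is centred between the guards: case centre y' = 73.2 mm, guard midpoint about 73. Lowering it.

Request:
arm_command([
  {"grip":32,"xyz":[0.5,0,15],"rot":[0,0,0]},
  {"grip":32,"xyz":[0,0,15],"rot":[0,0,0]},
  {"grip":32,"xyz":[0,0,10],"rot":[0,0,0]},
  {"grip":32,"xyz":[0,0,5],"rot":[0,0,0]},
  {"grip":32,"xyz":[0,0,0],"rot":[0,0,0]},
])

```text
t: 35.15
ee_pos: [0.5188, 0.1666, 0.1265]
tool_rot: [179.9, 0.1, 99.9]
ft_force: [0.4, 0.7, -2.3]
grip_width: 0.479
gripper_force: 61.3
```

Request:
arm_command([
  {"grip":32,"xyz":[0,0,10],"rot":[0,0,0]},
  {"grip":32,"xyz":[0,0,10],"rot":[0,0,0]},
  {"grip":32,"xyz":[0,0,8],"rot":[0,0,0]},
  {"grip":32,"xyz":[0,0,2],"rot":[0,0,0]},
  {"grip":32,"xyz":[0,0,0],"rot":[0,0,0]},
])

```text
t: 35.65
ee_pos: [0.5189, 0.1669, 0.0965]
tool_rot: [179.9, 0.1, 99.9]
ft_force: [0.4, 0.3, -1.5]
grip_width: 0.483
gripper_force: 61.3
```

```bash
python3 -c "
from h import *
go(.52,.1665,.0888,100)"
```

```text
t 35.65 pos [0.5189 0.1669 0.0965] rpy [1.7994e+02 8.0000e-02 9.9940e+01] j [18. 24. -6. 60. -0. 98.] w 41.2 F [ 0.4  0.3 -1.5] 61.3196325302124
goal (0.52, 0.1665, 0.0888, 100) shift [-0.6  1.   7.7] rot [ 0.06  0.08 -0.06]
```

Request:
arm_command([
  {"grip":32,"xyz":[0,0,3],"rot":[0,0,0]},
  {"grip":32,"xyz":[0,0,2],"rot":[0,0,0]},
  {"grip":32,"xyz":[0,0,1],"rot":[0,0,0]},
  {"grip":32,"xyz":[0,0,0.5],"rot":[0,0,0]},
  {"grip":32,"xyz":[0,0,0],"rot":[0,0,0]},
])

```text
t: 36.15
ee_pos: [0.5194, 0.167, 0.0907]
tool_rot: [179.9, 0.1, 99.9]
ft_force: [0.5, -0.1, -2.1]
grip_width: 0.484
gripper_force: 61.3
```

Request:
arm_command([
  {"grip":32,"xyz":[0,0,0.7],"rot":[0,0,0]},
  {"grip":32,"xyz":[0,0,0.7],"rot":[0,0,0]},
  {"grip":32,"xyz":[0,0,0.6],"rot":[0,0,0]},
  {"grip":32,"xyz":[0,0,0],"rot":[0,0,0]},
  {"grip":32,"xyz":[0,0,0],"rot":[0,0,0]},
])

```text
t: 36.65
ee_pos: [0.5194, 0.167, 0.0889]
tool_rot: [179.8, 0.1, 99.9]
ft_force: [-0.4, -0.3, -1.0]
grip_width: 0.481
gripper_force: 61.3
```

Request:
arm_command([
  {"grip":32,"xyz":[0,0,0.6],"rot":[0,0,0]},
  {"grip":32,"xyz":[0,0,0.6],"rot":[0,0,0]},
  {"grip":32,"xyz":[0,0,0],"rot":[0,0,0]},
  {"grip":32,"xyz":[0,0,0],"rot":[0,0,0]},
  {"grip":32,"xyz":[0,0,0],"rot":[0,0,0]},
])

```text
t: 37.15
ee_pos: [0.5194, 0.1671, 0.0888]
tool_rot: [179.8, 0.1, 99.9]
ft_force: [-4.3, -0.8, 7.1]
grip_width: 0.478
gripper_force: 62.4
```

Request:
arm_command([
  {"grip":65,"xyz":[0,0,0],"rot":[0,0,0]},
  {"grip":65,"xyz":[0,0,0],"rot":[0,0,0]},
  {"grip":65,"xyz":[0,0,0],"rot":[0,0,0]},
  {"grip":65,"xyz":[0,0,-10],"rot":[0,0,0]},
  {"grip":65,"xyz":[0,0,-30],"rot":[0,0,0]},
])

```text
t: 37.65
ee_pos: [0.5169, 0.1663, 0.1253]
tool_rot: [-179.7, 0.1, 99.9]
ft_force: [1.1, -0.2, -0.3]
grip_width: 0.758
gripper_force: 0.0
```

Request:
arm_command([
  {"grip":65,"xyz":[0,0,-40],"rot":[0,0,0]},
  {"grip":65,"xyz":[0,0,-40],"rot":[0,0,0]},
  {"grip":65,"xyz":[-20,-40,0],"rot":[0,0,0]},
  {"grip":65,"xyz":[-20,-40,0],"rot":[0,0,0]},
  {"grip":65,"xyz":[-20,-40,0],"rot":[0,0,0]},
])

```text
t: 38.15
ee_pos: [0.4105, 0.0867, 0.2082]
tool_rot: [179.8, 0.1, 100.0]
ft_force: [0.3, -1.2, 0.7]
grip_width: 0.758
gripper_force: 0.0
```

Request:
arm_command([
  {"grip":65,"xyz":[-20,-40,0],"rot":[0,0,0]},
  {"grip":65,"xyz":[-20,-20,0],"rot":[0,0,0]},
  {"grip":65,"xyz":[-20,0,0],"rot":[0,0,0]},
  {"grip":65,"xyz":[0,0,0],"rot":[0,0,0]},
  {"grip":65,"xyz":[0,0,0],"rot":[0,0,0]},
])

```text
t: 38.65
ee_pos: [0.3628, 0.0179, 0.2079]
tool_rot: [179.8, 0.1, 99.9]
ft_force: [0.1, -0.9, 0.2]
grip_width: 0.762
gripper_force: 0.0
```

Run:
```python
from h import *
for n in("top","scene"):
    p,P=case(n,(.44,.62),(.12,.22),.110,.1175)
    X,Y,Z=[P[...,i] for i in range(3)]
    m=(Z>.105)&(Z<.13)&(X>.45)&(X<.54)&(Y>.26)&(Y<.36)
    print(n,'bar',cv2.minAreaRect((P[m][:,:2]*1000).astype(np.float32)))
    cv2.imwrite(f'pics/f_{n}.png',cv2.resize(p[130:330,80:350] if n=='top' else p[130:330,210:480],None,fx=2.9,fy=2.9,interpolation=2)[:,:,::-1])
```

```text
top [172.4 232.2] [520.3 167.4] [42.5 62.7] 11.0 208 z 0.1146
top bar ((493.8414611816406, 318.8534851074219), (61.581119537353516, 17.920053482055664), 10.197412490844727)
scene [374.9 238.8] [521.3 167.4] [45.6 62.8] 7.9 235 z 0.1149
scene bar ((496.4190673828125, 319.97271728515625), (61.6669921875, 15.700804710388184), 9.72606086730957)
```

View pics/f_top.png

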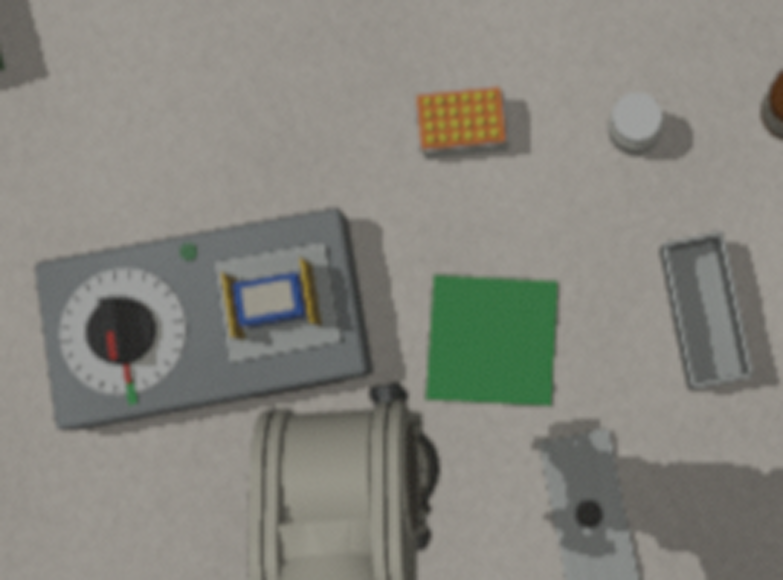

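View pics/f_scene.png

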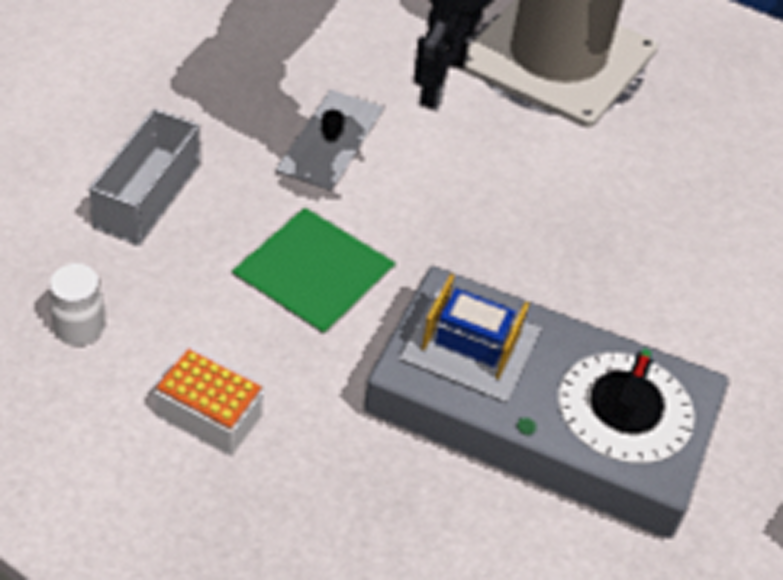

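The case stands flat between the guards (top crop 270,298; its top is at z = 0.115). The pointer is on the green mark at (130,385), the lid is flat on the table at (590,510), and the jar and tip box haven't moved.

```bash
python3 -c "
from station import manip
print(manip.job_done())"
```

```text
the job is handed in; nothing more can be done
None
```

The job is done and handed in: the scale is at zero to within about 1°, the lid lies flat and knob up on the bare table, and the case stands flat between the guards, at 38.8 s of the 72 s allowed; one wrong-way turn of the last joint early on was corrected with no contact.

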